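# Drive a chair rail home with the two-button joint press

### The arm

A 6-joint arm with a two-finger parallel gripper is mounted at the origin on the work surface. World frame = base frame: x ahead of the robot, y to its left, z up, the work surface at z = 0. Lengths are in m, angles in rad, forces in N, time in s.
With the tool pointing down it reaches from about 0.35 to 0.975 m from the base axis. Payload 4.9 kg.
Tool frame: the origin (TCP) lies at the very end of the fingers, on their centre line; the grasp point (between the pads) lies ctrl.grip_point_offset behind it (ctrl.grip_point_offset is the distance from the TCP to the grasp point, in m); z points along the fingers, y is the direction in which the jaws open and shut (so a half turn about z gives the same grasp; the last joint's range is limited). The gripper opens to 85 mm and grips with 20 to 120 N. Pads are 22 mm wide; open, the fingers measure 114 mm over their backs; the gripper's body (76 mm by 85 mm) begins 54 mm behind the grasp point. The pads swing forward as they close: fully open they stand 13 mm farther back than shut.
Start: joints at [1.035, 0.053, 1.613, -0, 1.476, -0.119], TCP at [0.253, 0.571, 0.231] pointing down, gripper open.
Joint ranges: [-3.01, 3.01], [-1.01, 2.22], [0.06, 2.58], [-1.02, 4.17], [0.09, 2.62], [-3.14, 3.14]. Speed limits (rad/s): [2.57, 2.57, 3.14, 3.14, 3.14, 3.14].

### API

Orientations are given as a rotation vector (axis times angle).
In Python, from station import ctrl gives the robot as it stands. The module is installed in compiled form; this text tells all that it offers.
- The arm moves only by the shell command python3 -m creep 'ROWS' [FORCE]. ROWS is JSON, a list of rows, each a list of 5 numbers: the closure in counts, from 0 (fully open) to 255 (shut), then the shift along the tool's x, y, z in mm, then the turn about the tool's z in rad. A call has 1 to 12 rows; each row is the pose to reach, as a shift and turn from the pose commanded when the call began, along the tool's axes at that moment; what a row does not reach only later rows make up. A row lasts 1/12 s, in which the tool goes at most 41.7 mm and 7.16 degrees, less where a joint would pass 70% of its speed; a pose out of reach is approached as far as the arm can. A call with a gripper value outside its range is refused whole. The fingers move at their own pace and stop on an object; FORCE is the grip in N (left out, the last holds). Time passes only in rows, so rows that repeat a pose let the fingers close. It gives the time, the measured TCP pose, the force and the opening at its end, in the units of the state.
- ctrl.get_obs(): the state, without advancing time (a new reading comes with each control period).
- ctrl.get_image(name): name is "scene" or "side" or "wrist"; returns the picture (384x512x3 uint8, red, green, blue); there is no depth.
- ctrl.calibration(name): a dict with "fx", "fy", "cx", "cy" (pixels), "R" (3x3) and "t" (3): a world point X has camera coordinates R X + t. Camera axes: x right, y down, z forward; pixel columns grow to the right and rows downward; lengths in m; the calibration is good to about 2 mm. The wrist camera is an equidistant fisheye: a pixel r from the principal point sees the ray r / f radians off the axis. A picture is of the moment at which its call begins: read the wrist's pose just before it. calibration takes no time and is no camera call; for the wrist camera it gives the pose at the moment of the call.
- ctrl.finish_job(): hands the job in, once; it reports no verdict.
Trained networks look in the newest picture that a camera, given by its name, has taken for a name from the list of things; names that differ only in an ending like _2 or _b are one class to them, and where a whole thing is asked for, a point or a joint stands for the part that bears it (a point fixed in the world has none). Each returns a list of dicts, best first, with "conf" (0 to 1); they miss things now and then, are a little off and sometimes report something else, mostly with a low value. They report only what shows in the picture. A call takes as long as a camera call. They do not tell look-alikes from the thing itself.
- ctrl.boxes_of(camera, label): "rect" ([left, top, width, height] in pixels, round what is visible of it).
- ctrl.outline_of(camera, label): "mask" (384x512 bool, what is visible of it) and "rect" ([left, top, width, height] in pixels, round what is visible of it).
The state is a dict: "t": time; "q": joint angles; "dq": joint speeds; "effort": joint torques, N m; "tool_pos": TCP position; "tool_rot": TCP orientation; "contact_force": force on the tool from outside, world axes, zero at the start; "wrist_torque": the same for the moment, N m; "opening": finger opening in m.
Only numpy, scipy, OpenCV 4.12 (cv2) and the standard library are available. Lean on these libraries where they do the work, as an engineer would, in place of code of your own. Each camera call takes 0.05 s, during which the arm holds its last target. There are 200 camera calls.

### The job

Run the joint press to drive the chair rail into the upright post: put one fingertip on each of the two round steel push buttons of the control box, press both down together and hold them down until the ram has pushed the rail fully home, its shoulder flush against the post, then let both buttons come up and move clear. Do not touch the rail, the press or the mushroom stop button, and leave everything else on the bench where it stands.

Things in the scene. Friction and masses are not known exactly. Their poses are not given: they have to be found in the camera images.
- pair_mid (a point): Point half-way between the two button tops, at their height when up (72 mm above the table). It is fixed to the control box, which stands on the bench to the right or to the left of the middle: a fixed grey box 120 x 220 x 50 mm (x, y, z) with a bare metal top plate. Axes as the box's: y runs along the line of the two buttons, from button_r towards button_l (the mushroom stop lies on the -y side, 100 mm from this point); z up.
- button_l_top (a point): Centre of the top of the first push button: a flat round steel cap 28 mm across, 72 mm above the table when up (22 mm above the box, in a black collar 40 mm across that stands 8 mm above the box). The two buttons are alike, 64 mm apart centre to centre. This point moves down with the button.
- button_r_top (a point): Centre of the top of the second push button, like the first; it is the one next to the mushroom stop, whose axis is 68 mm from it.
- button_l (a joint): How far the first button is pressed, in m: 0 up, 0.010 fully down. Spring: 4 N to start, 6 N fully down (so about 12 N for the pair); it springs back up by itself.
- button_r (a joint): The same for the second button.
- stop_top (a point): Centre of the top of the black mushroom stop button, 40 mm across, 83 mm above the table, on the same control box in line with the two push buttons. Not to be pressed.
- stop (a joint): How far the mushroom stop is pressed, in m: 0 up, 0.006 fully down.
- press: Joint press, a fixed green bench machine 370 x 130 mm, up to 150 mm tall, on the other side of the bench from the control box. Origin at the centre of its underside; +x points from the ram housing to the wooden post. Not to be touched.
- ram (a joint): Travel of the press's ram (steel block behind the rail) along the press's +x, in m: 0 drawn back, the rail stops it at about 0.027. It creeps forward at about 4 to 7 mm/s only while both push buttons are at least 2 mm down; 7 s is enough for the longest start. It stops and stays where it is when either button is let up.
- mortise (a point): Centre of the mortise mouth on the post's near face, 61 mm above the table. Axes as the press's.
- rail: Loose pale-wood chair rail lying in the press bed: body 150 x 40 x 22 mm (x, y, z) with a tenon 28 mm long on its +x end that already stands a little way in the mortise. Origin at the centre of the body's underside. Only the ram may move it.
- shoulder (a point): Centre of the rail's shoulder (the +x end face of its body, round the tenon). Its distance from mortise along the press's x is the gap still open: 15 to 22 mm at the start, 0 when fully home.
- glue: White squeeze bottle with a grey cap, 56 mm across, 150 mm tall, standing between the press and the control box; leave it alone.
- finial: Turned pale-wood chair finial, 36 mm across, 94 mm tall, standing just beyond the control box; leave it alone.
- offcut: Small pale-wood block 50 x 35 x 30 mm lying beside the control box; leave it alone.
- tape: Dark steel disc-shaped tape case, 66 mm across, 25 mm high, on the table; leave it alone.
- hammer: Hammer lying on the table, left; leave it alone.
- tin: Open steel tin 70 mm across, 70 mm tall, on the table, right; leave it alone.
- wedge: Brown wooden strip 90 x 30 x 20 mm lying on the table; leave it alone.
There are look-alikes about, which are no part of the job. Leave any turquoise look-alike of the rail alone.

How it is judged:
On the way, in this order (a step that is already met when the one before it is completed fails the run):
1. both push buttons are well down together (over 3 mm of 10), each under a fingertip (value of joint each of button_l, button_r above 0.003 m and contact force between the fingers and button_l above 1 N and contact force between the fingers and button_r above 1 N), for 0.2 s.
2. the rail is driven home (gap under 2 mm) with both buttons still held down by the fingers (all of step 1 and x of shoulder in the frame of mortise above -0.002 m), for 0.1 s.
At the end, for the whole second after the job is handed in: The rail's shoulder is within 2 mm of the post, the rail lies flat and at rest, both push buttons have come back up (under 3 mm down) and the mushroom stop is up (x of shoulder in the frame of mortise above -0.002 m and value of joint each of button_l, button_r below 0.003 m and value of joint stop below 0.002 m and linear speed of rail below 0.01 m/s and angle between rail's own z axis and vertical below 0.1 rad); the robot touches nothing.
It fails at once if one push button is pressed down (over 7 mm) while the other is still up (under 2 mm) ((value of joint button_l above 0.007 m and value of joint button_r below 0.002 m) or (value of joint button_r above 0.007 m and value of joint button_l below 0.002 m)).
It fails at once if the mushroom stop is pressed (value of joint stop above 0.003 m).
It fails at once if the robot touches the rail or the press (contact force between any of the fingers, the arm and rail above 0.5 N or contact force between any of the fingers, the arm and press above 0.5 N).
It fails at once if the rail is lifted out of the bed (height (world z) of rail above 0.06 m).
It fails at once if a bystander is moved by more than 20 mm (distance of any of glue, finial, offcut, tape, hammer, tin, wedge from where it was at the start of the episode above 0.02 m).
It also fails if it takes over 48 s, if anything falls off the work surface, if the arm or the gripper's body presses on something with over 40 N, if the wrist force passes 120 N, or if a joint passes its speed limit or range.

## Working session

There is one attempt and no reset: what is moved stays moved. The work goes in short steps, Python scripts to look and compute and a shell command to move; the robot and the scene stay as the last step left them, time stands still between calls to the robot, and variables do not carry over. Pictures are saved under pics/ and viewed, about 8 in all and at most 12, crops included, and the job is handed in when it is done.

```bash
mkdir -p pics; cat > h.py <<'E'
import numpy as np, cv2
from station import ctrl
from scipy.spatial.transform import Rotation as Ro
def snap(c,fn):
    im=ctrl.get_image(c); cv2.imwrite('pics/'+fn,im[:,:,::-1]); return im
def onplane(cal,u,v,z):
    R=np.array(cal['R']);t=np.array(cal['t'])
    d=R.T@np.array([(u-cal['cx'])/cal['fx'],(v-cal['cy'])/cal['fy'],1]);c=-R.T@t
    return c+d*(z-c[2])/d[2]
def proj(cal,X):
    p=np.array(cal['R'])@X+np.array(cal['t']);return cal['fx']*p[0]/p[2]+cal['cx'],cal['fy']*p[1]/p[2]+cal['cy']
E
python3 - <<'E'
from h import *
a=snap('scene','a.png');b=snap('side','b.png')
cv2.imwrite('pics/ab.png',cv2.resize(np.hstack([a,b])[:,:,::-1],None,fx=1,fy=1)) 
for c in('scene','side'):
    for n in('button_l','button_r','stop','press','rail'):
        print(c,n,[(np.round(d['rect']),round(d['conf'],2)) for d in ctrl.boxes_of(c,n)[:4]])
o=ctrl.get_obs();print(o['t'],o['tool_pos'],o['tool_rot'],o['opening'],ctrl.grip_point_offset)
E
```

```text
scene button_l []
scene button_r []
scene stop []
scene press [(array([156., 125.,  75., 108.]), 0.59)]
scene rail [(array([178., 161.,  23.,  37.]), 0.82), (array([151., 116.,  27.,  36.]), 0.82), (array([335., 153.,  17.,  46.]), 0.59)]
side button_l [(array([233., 236.,   4.,  10.]), 0.39)]
side button_r [(array([233., 236.,   4.,  10.]), 0.39)]
side stop [(array([265., 119.,  12.,  20.]), 0.68), (array([218., 211.,  15.,   9.]), 0.53), (array([227., 218.,  10.,  10.]), 0.47)]
side press [(array([219., 133.,  88.,  46.]), 0.63)]
side rail [(array([273., 253.,  21.,  12.]), 0.69), (array([235., 151.,  39.,  13.]), 0.59), (array([295., 132.,  26.,  15.]), 0.48)]
0.6 [0.25301887 0.57147569 0.23130922] [-6.50003492e-01 -3.07359888e+00 -5.96161176e-06] 0.08522144751079948 0.0187
```

View pics/a.png

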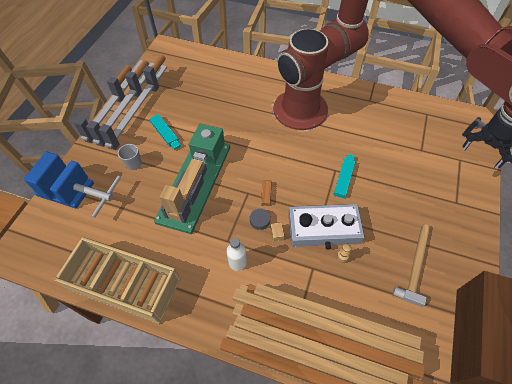

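View pics/b.png

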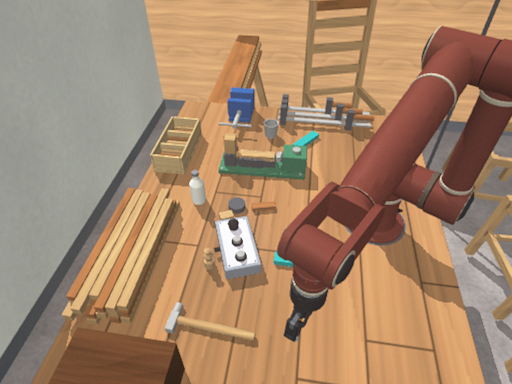

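```bash
python3 - <<'E'
from h import *
a=cv2.imread('pics/a.png')[195:255,280:375];b=cv2.imread('pics/b.png')[205:285,190:270]
cv2.imwrite('pics/c.png',np.hstack([cv2.resize(a,(475,400),interpolation=2)[:400],cv2.resize(b,(400,400),interpolation=2)])[:, :800])
c=ctrl.calibration('scene')
for u,v in((306,220),(327,219),(348,219)):print(onplane(c,u,v,.075))
c=ctrl.calibration('side')
for u,v in((234,225),(237,241),(241,256)):print(onplane(c,u,v,.075))
E
```

```text
[0.5104522 0.1552234 0.075    ]
[0.48663949 0.2146516  0.075     ]
[0.46614749 0.27496459 0.075     ]
[0.49948868 0.16121034 0.075     ]
[0.47629026 0.2290577  0.075     ]
[0.45235895 0.28740393 0.075     ]
```

View pics/c.png

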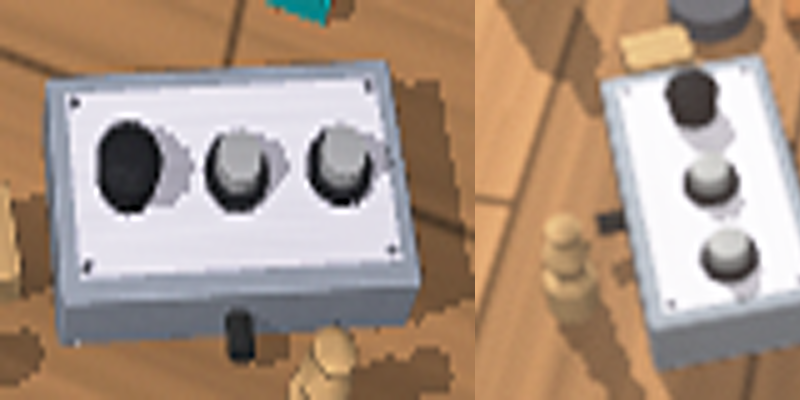

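```bash
python3 - <<'E'
from h import *
S=ctrl.calibration('scene');D=ctrl.calibration('side')
P=[]
for n,a,b,z in(('stop',(306,218.2),(233.4,223.4),.083),('r',(327.6,217.5),(237.6,239.2),.072),('l',(348.4,216.6),(241.2,253.5),.072)):
    p,q=onplane(S,*a,z),onplane(D,*b,z);print(n,p,q);P.append((p+q)/2)
P=np.array(P);print(np.linalg.norm(P[1]-P[0]),np.linalg.norm(P[2]-P[1]))
d=P[2]-P[0];d/=np.linalg.norm(d)
c=P.mean(0)+d*(100-200/3*1-0)*0 ;m=(P[0]+d*.1+P[1]+d*.032+P[2]-d*.032)/3
yaw=np.arctan2(d[1],d[0]);print('mid',m,'axis',d,np.degrees(yaw))
o=ctrl.get_obs();R=Ro.from_rotvec(o['tool_rot']).as_matrix();print(R)
e=m-o['tool_pos'];e[2]=.19-o['tool_pos'][2]
print('tool shift mm',R.T@e*1000)
dt=R.T@d;print('axis in tool: turn so tool y||d:',np.degrees(np.arctan2(-dt[0],dt[1])))
E
```

```text
stop [0.50888346 0.15396268 0.083     ] [0.50129964 0.16111682 0.083     ]
r [0.47929137 0.21520915 0.072     ] [0.47623172 0.21885932 0.072     ]
l [0.45581365 0.27461947 0.072     ] [0.45391754 0.27535836 0.072     ]
0.06638917563900038 0.06231347520196174
mid [0.46618137 0.24705645 0.07280679] axis [-0.39174579  0.91606453 -0.08579635] 113.15348732236451
[[-9.14381901e-01  4.04852737e-01 -1.31923833e-05]
 [ 4.04852737e-01  9.14381901e-01  6.66915870e-06]
 [ 1.47629037e-05  7.57185525e-07 -1.00000000e+00]]
tool shift mm [-326.25456425 -210.3436939    41.30424156]
axis in tool: turn so tool y||d: -47.03533962214048
```

```bash
python3 -m creep '[[105,-326,-210,31,-0.82],[105,-326,-210,31,-0.82],[105,-326,-210,31,-0.82],[105,-326,-210,31,-0.82],[105,-326,-210,31,-0.82],[105,-326,-210,31,-0.82],[105,-326,-210,31,-0.82],[105,-326,-210,31,-0.82],[105,-326,-210,31,-0.82],[105,-326,-210,31,-0.82],[105,-326,-210,31,-0.82],[105,-326,-210,31,-0.82]]' 40; python3 -m creep '[[105,0,0,0,0],[105,0,0,0,0]]'; python3 - <<'E'
from h import *
print(ctrl.get_obs());print(ctrl.calibration('wrist'))
snap('wrist','w1.png')
for n in('button_l','stop'):
    print(n,[(np.round(d['rect'],1),round(d['conf'],2)) for d in ctrl.boxes_of('wrist',n)[:4]])
E
```

```text
t: 1.6
tool_pos: [0.4667, 0.2463, 0.2003]
tool_rot: [0.624, -3.079, -0.0]
contact_force: [-0.2, 0.8, 0.8]
opening: 0.0502
t: 1.77
tool_pos: [0.4656, 0.2484, 0.2005]
tool_rot: [-0.631, 3.077, 0.001]
contact_force: [0.2, 0.2, -0.6]
opening: 0.0504
{'t': 1.7667, 'q': array([ 3.48904501e-01, -1.61188545e-01,  1.87033589e+00,  3.34735325e-04,
        1.43222505e+00, -1.62658771e+00]), 'dq': array([ 0.01046034,  0.00133306,  0.00053518, -0.00017019, -0.00151568,
        0.00016535]), 'effort': array([-6.00745920e-01, -2.94295585e+01, -3.65739834e+01, -2.24269065e-02,
       -3.38555437e-03,  2.76871026e-03]), 'tool_pos': array([0.46562203, 0.24844344, 0.20047578]), 'tool_rot': array([-6.31260465e-01,  3.07734455e+00,  5.65679781e-04]), 'contact_force': array([ 0.20323905,  0.174367  , -0.57854346]), 'wrist_torque': array([ 0.04782608, -0.02497871,  0.01208957]), 'opening': 0.050441687616739186}
{'fx': 297.3186396354542, 'fy': 297.3186396354542, 'cx': 255.9751053559304, 'cy': 197.1929747667626, 'R': array([[-0.3931249 ,  0.91948315,  0.00188486],
       [ 0.8732357 ,  0.37270829,  0.31392347],
       [ 0.28794484,  0.12505706, -0.94944642]]), 't': array([-0.04687848, -0.5300383 ,  0.1863655 ])}
button_l [(array([205. , 168.5,  33.1,  34.3]), 0.96), (array([ 0. ,  0.4, 12.9, 38.2]), 0.67), (array([272.2, 174.5,  26.6,  29.6]), 0.66)]
stop [(array([133.2, 167.5,  37.6,  40.2]), 0.71)]
```

View pics/w1.png

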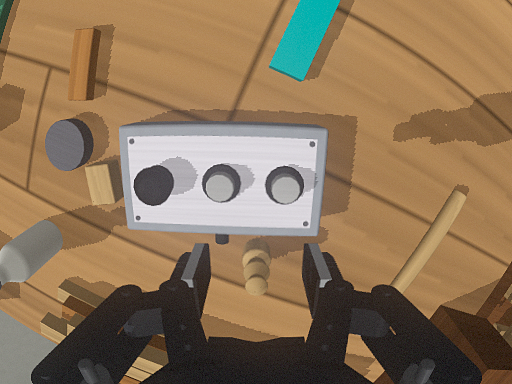

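```bash
cat >> h.py <<'E'
def fish(cal,u,v,z):
    x,y=(u-cal['cx'])/cal['fx'],(v-cal['cy'])/cal['fy'];r=np.hypot(x,y)
    d=np.array([np.sin(r)*x/r,np.sin(r)*y/r,np.cos(r)]);R=np.array(cal['R'])
    d=R.T@d;c=-R.T@np.array(cal['t']);return c+d*(z-c[2])/d[2]
E
python3 - <<'E'
from h import *
W=ctrl.calibration('wrist')
im=cv2.imread('pics/w1.png');c=im[160:215,120:320]
cv2.imwrite('pics/w1c.png',cv2.resize(c,(800,220),interpolation=cv2.INTER_NEAREST))
for n,u,v,z in(('stop',153,186,.083),('r',221.5,186,.072),('l',287.5,189,.072)):print(n,fish(W,u,v,z))
E
```

```text
stop [0.49779562 0.15749933 0.083     ]
r [0.47559489 0.21850891 0.072     ]
l [0.45355597 0.27765879 0.072     ]
```

View pics/w1c.png

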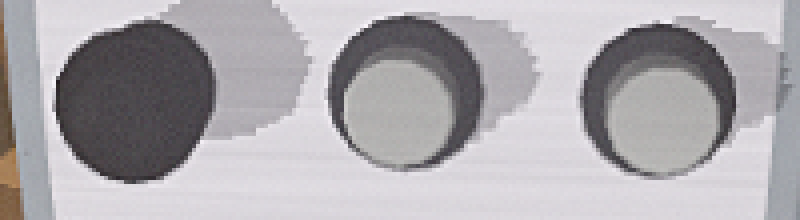

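```bash
python3 - <<'E'
from h import *
W=ctrl.calibration('wrist')
r=fish(W,219.7,188,.072);l=fish(W,286,190.5,.072);s=fish(W,153,188,.083)
print(s,r,l,np.linalg.norm(l-r))
m=(r+l)/2;d=l-s;d[2]=0;d/=np.linalg.norm(d)
o=ctrl.get_obs();R=Ro.from_rotvec(o['tool_rot']).as_matrix()
e=m-o['tool_pos'];print(m,R.T@e*1000);dt=R.T@d;d2=R.T@((l-r)/.064);print(dt,d2,R[:,1])
print('turn',np.arctan2(-dt[0],dt[1]),np.arctan2(-d2[0],d2[1]))
E
```

```text
[0.49969659 0.15808692 0.083     ] [0.47813039 0.21763146 0.072     ] [0.45548815 0.27696337 0.072     ] 0.06350548640202063
[0.46680927 0.24729741 0.072     ] [ -0.60741693  -1.62783746 128.49024131]
[-4.90734268e-02  9.98795166e-01  1.20361611e-04] [-4.02442792e-02  9.91456775e-01  1.16880094e-04] [-3.94138766e-01  9.19050936e-01  1.05438555e-04]
turn 0.049093144998656066 0.04056878665109961
```

```bash
python3 -m creep '[[105,-0.5,-1.5,30,0.045],[105,-0.5,-1.5,60,0.045],[105,-0.5,-1.5,85,0.045],[105,-0.5,-1.5,100,0.045],[105,-0.5,-1.5,110,0.045],[105,-0.5,-1.5,110,0.045],[105,-0.5,-1.5,110,0.045]]'; python3 - <<'E'
from h import *
im=snap('wrist','w2.png')
W=ctrl.calibration('wrist');o=ctrl.get_obs();R=Ro.from_rotvec(o['tool_rot']).as_matrix();print(o['tool_pos'],o['contact_force'],R[:,1],o['opening'])
s=snap('side','s2.png');cv2.imwrite('pics/v2.png',np.vstack([cv2.resize(im[120:320,120:380],(780,600),interpolation=2)])[:,:,::-1])
E
```

```text
t: 2.5
tool_pos: [0.4671, 0.2467, 0.0905]
tool_rot: [0.561, -3.091, 0.0]
contact_force: [0.5, 0.7, 0.1]
opening: 0.0502
[0.46783121 0.24691939 0.09156453] [0.54471709 1.06156997 1.11756695] [-3.5115418e-01  9.3631765e-01 -1.8449631e-05] 0.05020193194818718
```

View pics/v2.png

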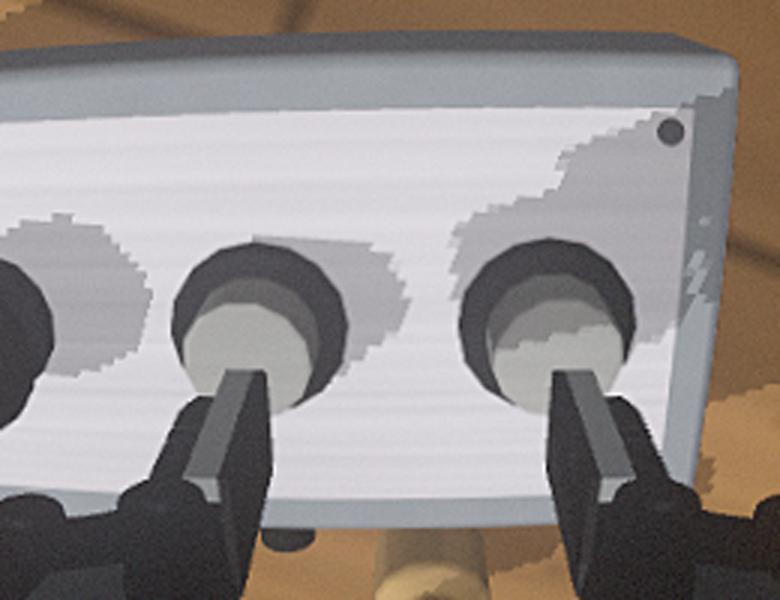

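```bash
python3 - <<'E'
from h import *
W=ctrl.calibration('wrist');o=ctrl.get_obs();R=Ro.from_rotvec(o['tool_rot']).as_matrix();T=o['tool_pos']
f=lambda x,y,z:R.T@(fish(W,120+x/3,120+y/3,z)-T)*1000
print('r',f(248,358,.072),'l',f(558,357,.072))
for z in(.092,.088,.084):print(z,f(220,371,z),f(268,371,z),f(552,371,z),f(598,371,z))
E
```

```text
r [ -0.10650994 -31.75971624  20.09809254] l [ 0.07584964 31.94866954 20.09344588]
0.092 [  7.10433238 -33.17704222   0.07665093] [  7.2833073  -24.24207705   0.07554305] [ 7.19831485 27.22248125  0.07248027] [ 6.9993565  35.8077422   0.07251886]
0.088 [  5.03204425 -34.13229988   4.08289298] [  5.21603317 -24.94702113   4.08175406] [ 5.12865964 27.95931984  4.07860548] [ 4.92412747 36.78509738  4.07864515]
0.084 [  2.95975613 -35.08755754   8.08913502] [  3.14875903 -25.65196521   8.08796507] [ 3.05900444 28.69615843  8.08473068] [ 2.84889844 37.76245257  8.08477143]
```

```bash
python3 -m creep '[[90,0,0,6,0],[90,0,0,12,0],[90,0,0,18,0],[90,0,0,22,0],[90,0,0,22,0]]'; python3 -m creep '[[90,0,0,2,0],[90,0,0,4,0],[90,0,0,4,0]]';python3 -m creep '[[90,0,0,2,0],[90,0,0,3,0],[90,0,0,3,0]]'
```

```text
t: 3.02
tool_pos: [0.4668, 0.2462, 0.0678]
tool_rot: [0.559, -3.09, 0.0]
contact_force: [-0.6, -0.1, 1.9]
opening: 0.0557
t: 3.27
tool_pos: [0.4672, 0.2463, 0.0652]
tool_rot: [0.56, -3.091, 0.0]
contact_force: [-4.3, -1.5, 8.2]
opening: 0.0556
t: 3.52
tool_pos: [0.4673, 0.2463, 0.0625]
tool_rot: [0.56, -3.091, 0.0]
contact_force: [-4.7, -2.2, 8.9]
opening: 0.0552
```

```bash
python3 -m creep '[[90,0,0,2,0],[90,0,0,4,0],[90,0,0,4,0],[90,0,0,4,0]]'; python3 - <<'E'
from h import *
im=snap('wrist','w3.png');s=snap('side','s3.png');print(ctrl.get_obs()['wrist_torque'])
cv2.imwrite('pics/v3.png',np.hstack([cv2.resize(im[160:320,130:370],(480,320),interpolation=2),cv2.resize(s[125:185,215:310],(320,320),interpolation=2)])[:,:,::-1])
E
```

```text
t: 3.85
tool_pos: [0.4673, 0.2463, 0.0589]
tool_rot: [0.56, -3.091, 0.0]
contact_force: [-5.7, -2.6, 10.9]
opening: 0.0552
[-0.39923755  0.88388397  0.0207765 ]
```

View pics/v3.png

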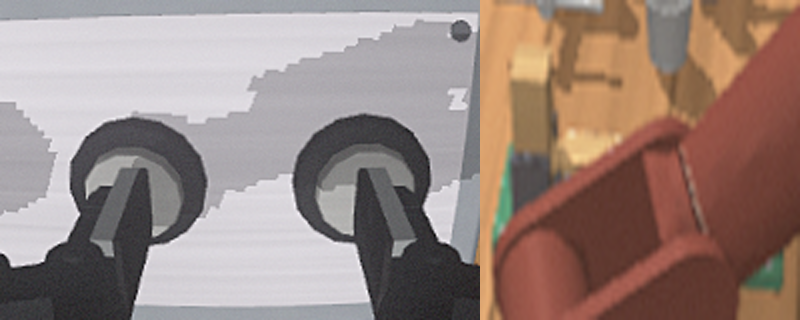

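```bash

python3 -m creep '[[90,0,0,0.5,0],[90,0,0,0.5,0],[90,0,0,0.5,0],[90,0,0,0.5,0],[90,0,0,0.5,0],[90,0,0,0.5,0],[90,0,0,0.5,0],[90,0,0,0.5,0],[90,0,0,0.5,0],[90,0,0,0.5,0],[90,0,0,0.5,0],[90,0,0,0.5,0]]'
for i in 1 2 3 4 5 6 7 8; do python3 -m creep '[[90,0,0,0,0],[90,0,0,0,0],[90,0,0,0,0],[90,0,0,0,0],[90,0,0,0,0],[90,0,0,0,0],[90,0,0,0,0],[90,0,0,0,0],[90,0,0,0,0],[90,0,0,0,0],[90,0,0,0,0],[90,0,0,0,0]]' | grep -E '^t:|pos|force'; done
python3 - <<'E'
from h import *
a=cv2.imread('pics/a.png')[:,:,::-1];b=snap('scene','a4.png')
f=lambda i:cv2.resize(i[120:240,145:240],(380,480),interpolation=2)
cv2.imwrite('pics/v4.png',np.hstack([f(a),f(b)])[:,:,::-1])
E
```

```text
t: 4.95
tool_pos: [0.4673, 0.2463, 0.0585]
tool_rot: [0.56, -3.091, 0.0]
contact_force: [-5.8, -2.0, 11.4]
opening: 0.0552
t: 5.95
tool_pos: [0.4673, 0.2463, 0.0585]
contact_force: [-5.1, -2.5, 11.2]
t: 6.95
tool_pos: [0.4673, 0.2463, 0.0585]
contact_force: [-5.0, -2.5, 10.8]
t: 7.95
tool_pos: [0.4673, 0.2463, 0.0585]
contact_force: [-5.8, -2.1, 11.5]
t: 8.95
tool_pos: [0.4673, 0.2463, 0.0585]
contact_force: [-5.0, -2.9, 10.9]
t: 9.95
tool_pos: [0.4673, 0.2463, 0.0585]
contact_force: [-5.7, -2.6, 10.0]
t: 10.95
tool_pos: [0.4673, 0.2463, 0.0585]
contact_force: [-5.5, -2.2, 10.9]
t: 11.95
tool_pos: [0.4673, 0.2463, 0.0585]
contact_force: [-5.4, -2.0, 11.4]
t: 12.95
tool_pos: [0.4673, 0.2463, 0.0585]
contact_force: [-6.0, -2.4, 10.3]
```

View pics/v4.png

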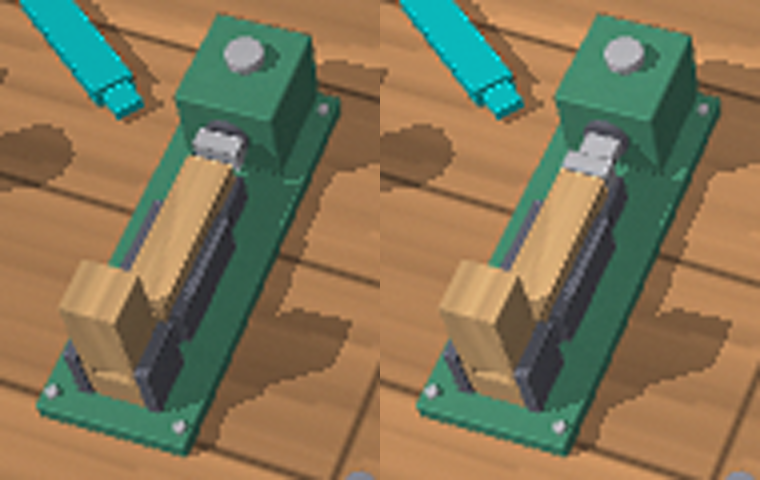

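The press picture shows the ram extended, with the rail moved up to the post. I'll hold for 2 s more and compare pictures to confirm the ram has stopped.

```bash

for i in 1 2; do python3 -m creep '[[90,0,0,0,0],[90,0,0,0,0],[90,0,0,0,0],[90,0,0,0,0],[90,0,0,0,0],[90,0,0,0,0],[90,0,0,0,0],[90,0,0,0,0],[90,0,0,0,0],[90,0,0,0,0],[90,0,0,0,0],[90,0,0,0,0]]' | grep -E 'force'; done
python3 - <<'E'
from h import *
r=lambda i:i[145:205,175:215].astype(int)
a=r(cv2.imread('pics/a.png'));b=r(cv2.imread('pics/a4.png'));snap('scene','a5.png');c=r(cv2.imread('pics/a5.png'))
for p,q in((a,b),(b,c)):d=abs(p-q).max(2);print(d.mean(),(d>25).sum())
E
python3 -m creep '[[90,0,0,-4,0],[90,0,0,-8,0],[90,0,0,-14,0],[90,0,0,-24,0],[90,0,0,-45,0],[90,0,0,-75,0],[90,0,0,-105,0],[90,0,0,-125,0],[90,0,0,-125,0],[90,0,0,-125,0]]'
python3 - <<'E'
from h import *
im=snap('wrist','w6.png');s=snap('side','s6.png')
cv2.imwrite('pics/v6.png',np.hstack([cv2.resize(im[100:300,60:380],(480,300),interpolation=2),cv2.resize(s[110:200,205:325],(320,300),interpolation=2)])[:,:,::-1])
E
```

```text
contact_force: [-5.1, -2.5, 10.7]
contact_force: [-5.6, -2.1, 10.6]
10.28875 137
1.36875 0
t: 15.88
tool_pos: [0.468, 0.2466, 0.1836]
tool_rot: [-0.559, 3.088, 0.001]
contact_force: [-0.6, 0.1, -0.1]
opening: 0.0553
```

View pics/v6.png

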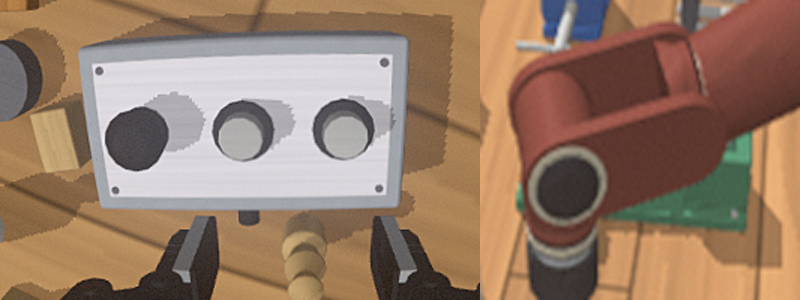

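```bash
python3 -c "
from station import ctrl
print(ctrl.finish_job())"
```

```text
the job is handed in; nothing more can be done
None
```

I pressed both push buttons together, one fingertip on each, and held them about 8 mm down for roughly 11 s. The press drove the rail up to the post; I then let both buttons up, backed the arm clear to 0.18 m above the table and handed the job in.

**Rail:** The picture of the press shows the ram extended and the rail moved up against the post. It did not change over the last 2 s of holding, so the ram had stopped. I did not measure the gap in mm. The arm hid the press in the last side picture, so "home" rests on the scene camera and the ram having stopped.

**Buttons:** The last wrist picture shows both push buttons up again. The mushroom stop looked untouched.

**Contact:** While holding, the push force was steady at about 11 N, with about 6 N sideways. After backing off, the contact force read about 0. No bystander in the last wrist view looked shifted.

No check failed. The first position estimates from the fixed cameras differed by 3–10 mm, and the wrist camera settled it to within about 1 mm. I viewed 8 pictures in all, and the last move ended at about 16 s of the 48 s allowed.

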